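# Pack a specimen jar in the courier carrier and lock its sliding cover

## Robot

A 7-joint arm with a two-finger parallel gripper is mounted at the origin on a cart in front of the work surface, level with it; the furniture and walls round the work are solid. World frame = base frame: x ahead of the robot, y to its left, z up, the work surface at z = 0. Lengths are in m, angles in rad, forces in N, time in s.
With the tool pointing down it reaches from about 0.35 to 0.9 m from the base axis. Payload 19.9 kg.
Tool frame: the origin (TCP) lies midway between the tips of the shut fingers; the grasp point (between the pads) lies 19 mm behind it; z points along the fingers, x is the direction in which the jaws open and shut, and the axes are right-handed (so a half turn about z gives the same grasp; the last joint's range is limited). The gripper opens to 85 mm and grips with 20 to 120 N. Pads are 22 mm wide; open, the fingers measure 114 mm over their backs; the gripper's body (76 mm by 85 mm) begins 54 mm behind the grasp point. The pads swing forward as they close: fully open they stand 13 mm farther back than shut.
Start: joints at [1.107, 0.417, -0.01, 1.614, 0.005, 1.111, -0.053], TCP at [0.256, -0.57, 0.196] pointing down, gripper open.
Joint ranges: [-2.81, 2.81], [-0.39, 2.02], [-1.27, 1.25], [0.06, 2.57], [-1.19, 4.33], [0.19, 2], [-2.82, 2.82]. Speed limits (rad/s): [1.89, 1.89, 2.39, 2.39, 3.01, 3.01, 3.01].

## Interface

Orientations are given as a unit quaternion [x, y, z, w].
In Python, from plant import ctrl gives the robot as it stands.
- The arm moves only by the tool jog_arm, never from a script. Its argument "rows" is a list of rows, each a list of 3 entries, a list of its own where there are three numbers: the opening, from 0 (shut) to 1 (fully open), then the shift along the tool's x, y, z in units of 30 mm (1.0 is 30 mm), then the turn about the tool's z in units of 5 degrees (1.0 is 5 degrees). In form: [[grip, [tx, ty, tz], turn], ...]. A call has 1 to 8 rows; each row shifts and turns the commanded pose from where the row before left it, along the tool's axes as they then stand; what a row does not reach is not made up. A row lasts 1/10 s, in which the tool goes at most 50 mm and 8.59 degrees, less where a joint would pass 70% of its speed; a pose out of reach is approached as far as the arm can. A call is refused whole if a number of a shift passes 1 or a number of a turn 1, either way. A call with a gripper value outside its range is refused whole. The fingers move at their own pace and stop on an object; the grip force is fixed at half the most. Time passes only in rows, so rows that do not move let the fingers close. It gives the time, the measured TCP pose, the force and the opening at its end, in the units of the state.
- ctrl.state(): the state, without advancing time (a new reading comes with each control period).
- ctrl.grab_frame(name): name is "side" or "top" or "wrist"; returns a dict with "img" (420x560x3 uint8, red, green, blue), "camera_matrix" (3x3 intrinsics, pixels), "rvec" (rotation vector, rad) and "tvec" (3), from world to camera coordinates, as OpenCV has them; the wrist camera has in their place "T_tool_cam" (4x4, takes a point from camera to tool coordinates, whose origin is the TCP and whose axes are the tool frame's). Camera axes: x right, y down, z forward; pixel columns grow to the right and rows downward; lengths in m; the calibration is good to about 2 mm. A picture is of the moment at which its call begins: read the wrist's pose just before it. There is no depth.
- ctrl.job_done(): hands the job in, once; it reports no verdict.
Trained networks look in the newest picture that a camera, given by its name, has taken for a name from the list of things; names that differ only in an ending like _2 or _b are one class to them, and where a whole thing is asked for, a point or a joint stands for the part that bears it (a point fixed in the world has none). Each returns a list of dicts, best first, with "score" (0 to 1); they miss things now and then, are a little off and sometimes report something else, mostly with a low value. They report only what shows in the picture. A call takes as long as a camera call. They do not tell look-alikes from the thing itself.
- ctrl.spot_in(name, camera): "xyz" ([x, y, z] in m, in the coordinates of the camera as it stood for that picture, good to about 4 mm: the middle of the surface that is visible of it).
- ctrl.spot_point(name, camera): "xyz" ([x, y, z] in m, in the coordinates of the camera as it stood for that picture, good to about 4 mm: a listed point, or the origin of a listed thing).
The state is a dict: "t": time; "qpos": joint angles; "joint_vel": joint speeds; "tau": joint torques, N m; "eef_pos": TCP position; "orientation": TCP orientation; "ft_force": force on the tool from outside, world axes, zero at the start; "wrist_torque": the same for the moment, N m; "grip_width": finger opening in m.
Only numpy, scipy, OpenCV 4.12 (cv2) and the standard library are available. Lean on these libraries where they do the work, as an engineer would, in place of code of your own. Each camera call takes 0.05 s, during which the arm holds its last target.

## Task

Pack the specimen jar for the courier: pull up the spring knob on the carrier's sliding cover, slide the cover fully open until the knob's pin drops into the second hole and holds it there, and set the jar upright on the floor of the well without dropping it. Then pull the knob again and slide the cover fully shut until the pin drops back into the first hole and locks it. Keep the jar upright all the way, and leave the label roll, the stapler and the block of sticky notes where they are.

Things in the scene. Friction and masses are not known exactly. Their poses are not given: they have to be found in the camera images.
- carrier: grey box 144 x 292 mm with aluminium rails, 103 mm high, fixed on the desk; origin on the desk, mid-width, 140 mm from its -y end and 152 mm from its +y end; x across, y along it (the way the cover opens), z up. -y half: open-topped well. +y half: closed, with a flat deck 92 mm high, over which the open cover lies, within the box's outline. Rail lips reach to 62 mm from the middle line
- well_floor (a point): centre of the well's floor, 10 mm above the desk; axes as the carrier. The well is 128 mm wide in x (124 mm between the rail lips), 116 mm long in y, 93 mm deep from the rails' top; the jar may stand anywhere on this floor
- knob_grip (a point): where to grip the knob: on its axis, 126 mm above the desk while the pin is down. Black round pull knob, 24 mm in diameter, 118 to 136 mm above the desk when down, on a steel housing 15 to 20 mm across that stands on the cover (the cover's top is 97 mm above the desk). Axes as the carrier; it travels with the cover and rises when pulled
- cover_plate (a joint): how far the cover is slid open, in m: 0 shut, 0.116 fully open; both ends are hard stops and the two pin holes lie exactly at the stops. It opens along the carrier's +y and carries the knob along. About 1.5 N of friction, no spring; 1.5 mm of play when pinned
- plunger (a joint): how far the knob is pulled up, in m: 0 pin down in a hole (cover locked); above 0.007 the pin is clear and the cover slides; 0.014 upper stop. A spring pulls it down with about 5 N seated, 9 N at the upper stop. Let go between the holes, the pin rides on the deck (about 0.007); let go at a stop it snaps down to 0
- jar_mid (a point): centre of the specimen jar, half-way up (36 mm above its base): white plastic jar with a wider screw lid, 61 mm across the lid (the top 18 mm), 52 mm across the body, 72 mm tall, about 0.09 kg, closed, standing on the desk left or right of the carrier; z is its upright axis
- roll_mid (a point): centre of a bystander, a spare roll of white labels standing on end, 62 mm across and 40 mm tall, on the other side of the carrier from the jar
- stapler_mid (a point): centre of a bystander, a desk stapler 127 x 36 x 40 mm, behind and right of the carrier
- notes_mid (a point): centre of a bystander, a block of sticky notes 78 x 78 x 23 mm, behind and left of the carrier
Mind the look-alikes: they are no part of the job. Of the things that look like the part that bears jar_mid, take the one that is farthest to the robot's right at the start.

How it is judged:
On the way, in this order (a step that is already met when the one before it is completed fails the run):
1. the cover is fully open and the pin has dropped into the open hole (value of joint cover_plate above 0.112 m and value of joint plunger below 0.002 m), for 0.2 s.
2. the jar stands upright on the floor of the well, let go, with the cover still open (z of jar_mid in the frame of well_floor between 0.031 and 0.041 m and x of jar_mid in the frame of well_floor between -0.04 and 0.04 m and y of jar_mid in the frame of well_floor between -0.036 and 0.036 m and angle between jar_mid's own z axis and vertical below 0.1 rad and contact force between the fingers and jar below 0.1 N and value of joint cover_plate above 0.112 m), for 0.2 s.
At the end, for the whole second after the job is handed in: The jar stands upright (within 0.1 rad) and at rest on the floor of the well, the cover is shut to within 4 mm and the pin is down in its hole to within 2 mm, so that the cover is locked (value of joint cover_plate below 0.004 m and value of joint plunger below 0.002 m and z of jar_mid in the frame of well_floor between 0.031 and 0.041 m and x of jar_mid in the frame of well_floor between -0.04 and 0.04 m and y of jar_mid in the frame of well_floor between -0.036 and 0.036 m and angle between jar_mid's own z axis and vertical below 0.1 rad and linear speed of jar below 0.02 m/s); the robot touches nothing.
It fails at once if the jar is tipped by more than 0.5 rad (angle between jar_mid's own z axis and vertical above 0.5 rad).
It fails at once if the jar is let go over the well more than 15 mm above its floor (contact force between the fingers and jar below 0.01 N and z of jar_mid in the frame of well_floor above 0.051 m and x of jar_mid in the frame of well_floor between -0.064 and 0.064 m and y of jar_mid in the frame of well_floor between -0.058 and 0.058 m).
It fails at once if the label roll, the stapler or the block of sticky notes is moved by more than 25 mm (distance of any of roll_mid, stapler_mid, notes_mid from where it was at the start of the episode above 0.025 m).
It also fails if it takes over 67 s, if anything falls off the work surface, if the arm or the gripper's body presses on something with over 40 N, if the wrist force passes 120 N, or if a joint passes its speed limit or range.

## Working session

There is one attempt and no reset: what is moved stays moved. The work goes in short steps, Python scripts to look and compute and a tool call to move; the robot and the scene stay as the last step left them, time stands still between calls to the robot, and variables do not carry over. Pictures are saved under pics/ and viewed, and the job is handed in when it is done.

Besides the shell and the picture viewer there is one more tool, called as name([rows], argument=value, ...), one row to a line, values as JSON. jog_arm: Moves the arm, as the interface text tells. Its arguments: {"type":"object","properties":{"rows":{"type":"array"}},"required":["rows"]}

```bash
ls; mkdir -p pics; cat > h.py <<'E'
import numpy as np, cv2
from scipy.spatial.transform import Rotation as R
from plant import ctrl
def T_wc(f,st=None):
    # camera->world
    if 'rvec' in f:
        Rm=cv2.Rodrigues(np.array(f['rvec'],float))[0]; t=np.array(f['tvec'],float).ravel()
        T=np.eye(4);T[:3,:3]=Rm.T;T[:3,3]=-Rm.T@t;return T
    T=np.eye(4);T[:3,:3]=R.from_quat(st['orientation']).as_matrix();T[:3,3]=st['eef_pos']
    return T@np.array(f['T_tool_cam'])
def grab(name,save=None):
    st=ctrl.state(); f=ctrl.grab_frame(name)
    if save: cv2.imwrite('pics/'+save+'.png',cv2.cvtColor(np.array(f['img']),cv2.COLOR_RGB2BGR))
    return f,T_wc(f,st),np.array(f['camera_matrix'])
def proj(p,T,K):
    c=np.linalg.inv(T)@np.append(p,1);u=K@c[:3];return (u[:2]/u[2]).round(0)
def find(fn,name,cam,T,K,n=4):
    r=getattr(ctrl,fn)(name,cam)[:n]
    for d in r:
        w=(T@np.append(d['xyz'],1))[:3]
        print(fn,name,cam,round(d['score'],2),w.round(4),'px',proj(w,T,K))
    return r
def ray(uv,T,K,z):
    d=T[:3,:3]@np.linalg.inv(K)@np.array([uv[0],uv[1],1.]);o=T[:3,3]
    return o+d*(z-o[2])/d[2]
E
python3 - <<'E'
from h import *
s=ctrl.state();print({k:np.round(v,3) for k,v in s.items()})
for c in ['top','side']:
    f,T,K=grab(c,c+'0')
    for n in ['jar_mid','knob_grip','well_floor','carrier','roll_mid','stapler_mid','notes_mid']: find('spot_point',n,c,T,K)
    find('spot_in','jar_mid',c,T,K)
print(ctrl.state()['t'])
E
```

```text
pics
{'t': np.float64(0.0), 'qpos': array([ 1.107,  0.418, -0.01 ,  1.614,  0.005,  1.111, -0.053]), 'joint_vel': array([-0.001,  0.   , -0.001, -0.   , -0.   , -0.   , -0.002]), 'tau': array([ 2.0000e-03, -8.6445e+01,  6.8000e-01, -4.3489e+01,  1.9000e-02,
        8.0000e-03,  0.0000e+00]), 'eef_pos': array([ 0.256, -0.57 ,  0.195]), 'orientation': array([ 0.84 , -0.543, -0.001, -0.   ]), 'ft_force': array([-0.06 , -0.19 ,  0.164]), 'wrist_torque': array([-0.027,  0.013, -0.015]), 'grip_width': np.float64(0.085)}
spot_point jar_mid top 0.7 [0.5232 0.3346 0.0368] px [163. 214.]
spot_point jar_mid top 0.68 [0.469  0.4358 0.0353] px [125. 229.]
spot_point jar_mid top 0.58 [0.5883 0.4369 0.0348] px [132. 188.]
spot_point knob_grip top 0.59 [ 0.5469 -0.0294  0.1225] px [293. 216.]
spot_point carrier top 0.95 [ 0.5441 -0.0445 -0.0007] px [296. 226.]
spot_point roll_mid top 0.9 [ 0.4721 -0.3859  0.0216] px [414. 264.]
spot_point stapler_mid top 0.6 [ 0.6628 -0.3315  0.0201] px [399. 196.]
spot_point notes_mid top 0.81 [0.6748 0.2285 0.0091] px [209. 171.]
spot_in jar_mid top 0.61 [0.521  0
[... 277 characters left out ...]
[260. 324.]
spot_point jar_mid side 0.67 [0.4709 0.4312 0.0381] px [307. 324.]
spot_point knob_grip side 0.61 [ 0.5459 -0.0291  0.1217] px [273. 202.]
spot_point carrier side 0.66 [ 0.5444 -0.0471 -0.0012] px [274. 231.]
spot_point roll_mid side 0.73 [ 0.4734 -0.3916  0.02  ] px [290. 181.]
spot_point roll_mid side 0.17 [ 0.5452 -0.0319  0.1284] px [274. 200.]
spot_point stapler_mid side 0.5 [ 0.6596 -0.3357  0.0223] px [243. 187.]
spot_point notes_mid side 0.76 [0.6764 0.2281 0.0125] px [229. 279.]
spot_in jar_mid side 0.86 [0.5209 0.3444 0.0648] px [285. 292.]
spot_in jar_mid side 0.86 [0.4724 0.4498 0.0669] px [308. 321.]
spot_in jar_mid side 0.59 [0.5809 0.4501 0.0721] px [261. 320.]
0.9
```

View pics/top0.png

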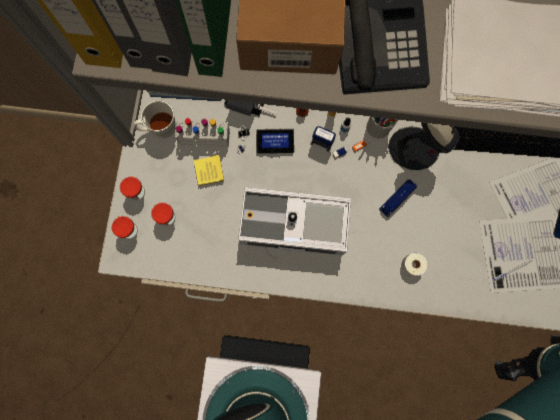

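View pics/side0.png

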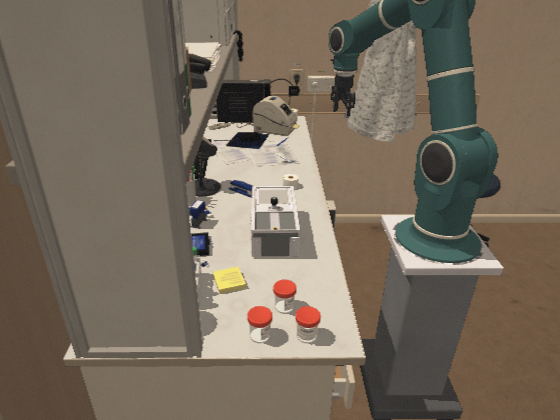

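```bash
python3 - <<'E'
import cv2
i=cv2.imread('pics/top0.png');cv2.imwrite('pics/top0c.png',cv2.resize(i[150:300,210:400],None,fx=4,fy=4,interpolation=cv2.INTER_CUBIC))
cv2.imwrite('pics/top0j.png',cv2.resize(i[150:270,80:230],None,fx=5,fy=5,interpolation=cv2.INTER_CUBIC))
E
```

```text
(no output)
```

View pics/top0c.png

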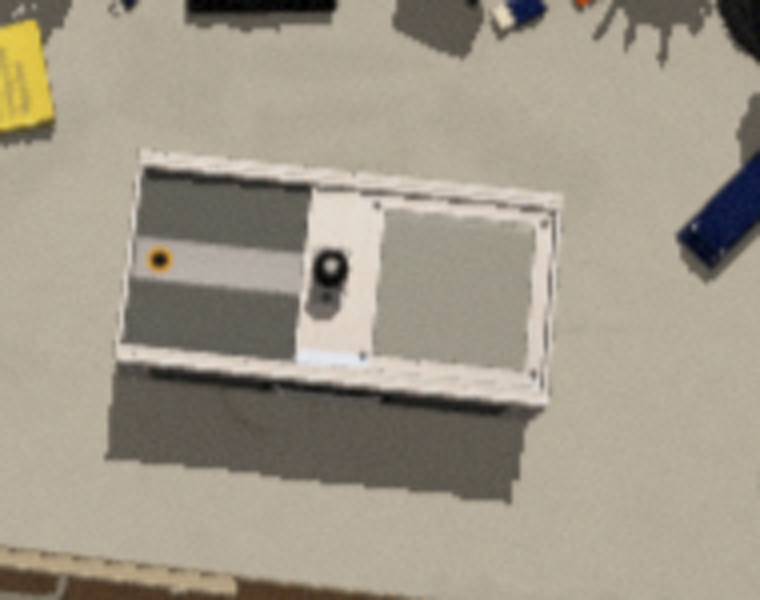

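View pics/top0j.png

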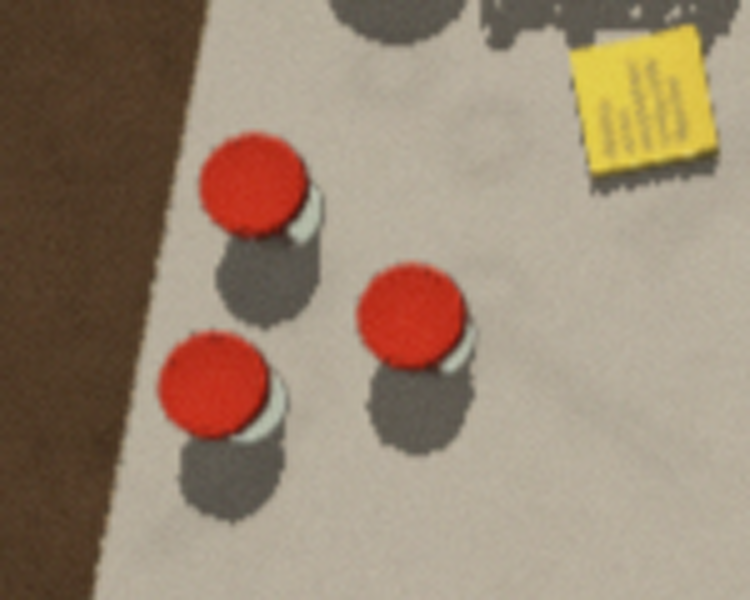

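```bash
python3 - <<'E'
from h import *
f,T,K=grab('top')
c=[(245.5,188),(350.5,199.5),(239.5,239.25),(346.5,251.25)]
P=[ray(p,T,K,0.103) for p in c];print(np.round(P,4))
for a,b in [(0,1),(2,3)]:
    d=P[a]-P[b];print('len',np.linalg.norm(d),'yaw of +y-90',np.degrees(np.arctan2(-d[0],d[1])))
for a,b in [(0,2),(1,3)]:
    d=P[a]-P[b];print('w',np.linalg.norm(d),np.degrees(np.arctan2(d[1],d[0])))
print('center',np.mean(P,0))
print('knob',ray((210+330/4,150+265/4),T,K,.136),'hole',ray((210+159/4,150+259/4),T,K,.092))
# lid centre
for p in [(80+411/5,150+316/5)]: print('lid',ray(p,T,K,.072))
s=ctrl.state();print(R.from_quat(s['orientation']).as_matrix().round(3))
E
```

```text
[[ 0.613   0.1073  0.103 ]
 [ 0.6161 -0.1815  0.103 ]
 [ 0.4707  0.1044  0.103 ]
 [ 0.4738 -0.1833  0.103 ]]
len 0.28875877410293843 yaw of +y-90 0.6166889577821079
len 0.28773905679301465 yaw of +y-90 0.6101907095320808
w 0.14224638267011683 1.166003154601569
w 0.14227289538171528 0.7552337971538051
center [ 0.54340053 -0.03828597  0.103     ]
knob [ 0.54422549 -0.02884894  0.136     ] hole [0.54238809 0.08661562 0.092     ]
lid [0.52056172 0.32984155 0.072     ]
[[ 0.41  -0.912 -0.   ]
 [-0.912 -0.41   0.   ]
 [-0.     0.    -1.   ]]
```

Jar candidates (red lids) in the top view are at (163,214), (125,229) and (132,188). The farthest to the robot's right is (163,214), world about (0.521, 0.330), and the crop confirms it. The carrier is at about (0.543, -0.044), yaw about 0.7°, opening to world +y, with the knob at (0.5445, -0.029).

jog_arm([
  [1, [0, -1, 0], -1],
  [1, [0, -1, 0], -1],
  [1, [0, -1, 0], -1],
  [1, [0, -1, 0], -1],
  [1, [0, -1, 0], -1],
  [1, [0, -1, 0], -1],
  [1, [0, -1, 0], -1],
  [1, [0, -1, 0], -1],
])

```text
t: 1.75
eef_pos: [0.4333, -0.4111, 0.1961]
orientation: [0.976, -0.219, -0.0, 0.0]
ft_force: [1.1, 0.6, -0.8]
grip_width: 0.0853
```

jog_arm([
  [1, [0.3, -0.9, 0], -0.9],
  [1, [0.3, -0.9, 0], -0.9],
  [1, [0.3, -0.9, 0], -0.9],
  [1, [0.3, -0.9, 0], -0.9],
  [1, [0.3, -0.9, 0], -0.9],
  [1, [0.3, -0.9, 0], -0.7],
  [1, [0.3, -0.9, 0], 0],
  [1, [0, 0, 0], 0],
])

```text
t: 2.55
eef_pos: [0.5347, -0.2391, 0.1963]
orientation: [1.0, 0.006, 0.0, -0.001]
ft_force: [-0.1, 1.0, -1.0]
grip_width: 0.0854
```

```bash
cat >> h.py <<'E'
def go(p,st=None):
    s=ctrl.state();Rm=R.from_quat(s['orientation']).as_matrix()
    print('t',round(s['t'],2),'pos',np.round(s['eef_pos'],4),'yaw',np.degrees(np.arctan2(Rm[1,0],Rm[0,0])).round(2),'tilt',Rm[:,2].round(3),'F',np.round(s['ft_force'],1),'w',round(float(s['grip_width']),4))
    if p is not None: print('units30', (Rm.T@(np.array(p)-s['eef_pos'])/0.03).round(2))
E
python3 - <<'E'
from h import *
f,T,K=grab('wrist','w1')
go([.5445,-.029,.16])
for n in ['knob_grip','carrier','well_floor']: find('spot_point',n,'wrist',T,K)
E
```

```text
t 2.6 pos [ 0.5339 -0.2415  0.1962] yaw 0.51 tilt [ 0.  0. -1.] F [ 0.3 -0.5 -0.7] w 0.0852
units30 [ 0.42 -7.08  1.21]
```

View pics/w1.png

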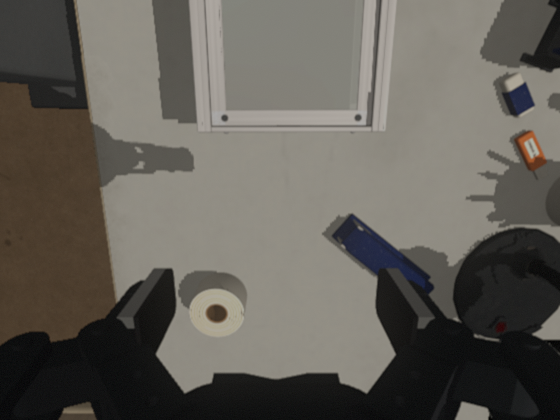

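The wrist view shows the carrier's -y end squarely aligned, with edges at columns 200 and 390. I'm moving over the knob.

jog_arm([
  [1, [0.1, -1, 0], 0],
  [1, [0.1, -1, 0], 0],
  [1, [0.1, -1, 0], 0],
  [1, [0.1, -1, 0], 0],
  [1, [0, -0.8, 0], 0],
  [1, [0, -0.2, 0], 0],
  [1, [0, 0, 0], 0],
])

```text
t: 3.45
eef_pos: [0.5444, -0.0943, 0.1961]
orientation: [1.0, 0.002, -0.0, 0.0]
ft_force: [-0.1, -0.6, 0.1]
grip_width: 0.0855
```

```bash
python3 - <<'E'
from h import *
f,T,K=grab('wrist','w2')
go([.5445,-.029,.16])
for n in ['knob_grip','carrier','well_floor']: find('spot_point',n,'wrist',T,K)
for c in [(0,0)]: print(proj([.5445,-.029,.136],T,K),proj([.542,.0866,.092],T,K))
E
```

```text
t 3.5 pos [ 0.5443 -0.0953  0.1961] yaw 0.19 tilt [-0. -0. -1.] F [-0.4 -1.3  0.4] w 0.0851
units30 [ 0.01 -2.21  1.2 ]
spot_point knob_grip wrist 0.61 [ 0.5421 -0.0315  0.1238] px [272. 122.]
spot_point carrier wrist 0.85 [ 0.5453 -0.0409  0.0027] px [276. 126.]
[275. 119.] [272. -53.]
```

View pics/w2.png

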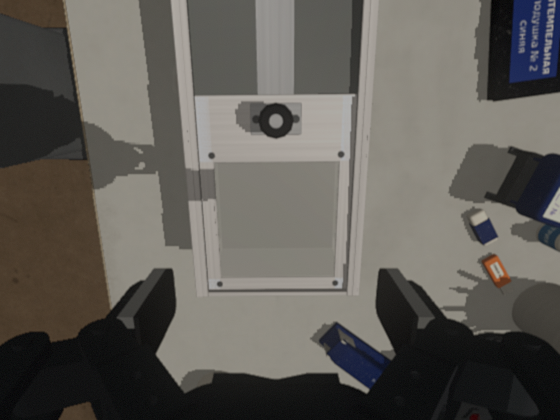

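jog_arm([
  [1, [0, -1, 0], -0.1],
  [1, [0, -1, 0], 0],
  [1, [0, -0.2, 0.4], 0],
  [1, [0, 0, 0.8], 0],
  [1, [0, 0, 0.8], 0],
  [1, [0, 0, 0.8], 0],
  [1, [0, 0, 0.2], 0],
  [1, [0, 0, 0], 0],
])

```text
t: 4.45
eef_pos: [0.5434, -0.029, 0.1055]
orientation: [1.0, 0.006, -0.001, -0.0]
ft_force: [-1.0, 0.0, 0.9]
grip_width: 0.0856
```

```bash
python3 - <<'E'
from h import *
f,T,K=grab('wrist','w3')
go([.5443,-.029,.106])
E
```

```text
t 4.5 pos [ 0.544  -0.0288  0.1064] yaw 0.69 tilt [-0.  0. -1.] F [ 1.  -0.5 -0. ] w 0.0852
units30 [0.01 0.01 0.01]
```

View pics/w3.png

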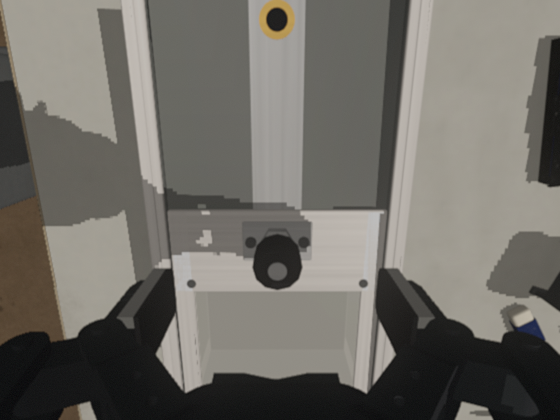

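The knob at (278,265) is centred between the pads at about 155 and 405. I'm closing the gripper.

jog_arm([
  [0, [0, 0, 0], 0],
  [0, [0, 0, 0], 0],
  [0, [0, 0, 0], 0],
  [0, [0, 0, 0], 0],
  [0, [0, 0, 0], 0],
  [0, [0, 0, 0], 0],
  [0, [0, 0, 0], 0],
  [0, [0, 0, 0], 0],
])

```text
t: 5.3
eef_pos: [0.5438, -0.0283, 0.1061]
orientation: [1.0, 0.006, -0.0, -0.0]
ft_force: [0.0, 0.1, 0.1]
grip_width: 0.0002
```

```bash
python3 - <<'E'
from h import *
f,T,K=grab('wrist','w4')
f,T,K=grab('side','s4')
i=f['img'][150:300,200:350,::-1];cv2.imwrite('pics/s4c.png',cv2.resize(np.array(i),None,fx=4,fy=4))
E
```

```text
(no output)
```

View pics/w4.png

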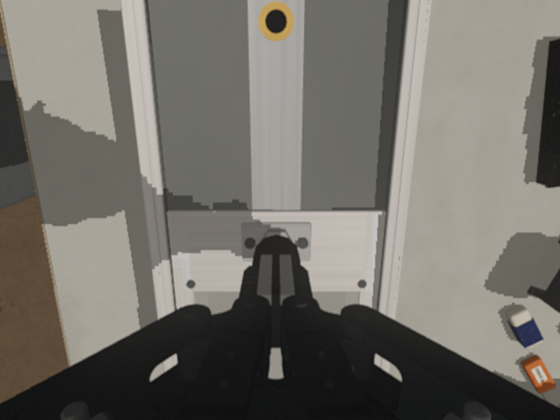

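View pics/s4c.png

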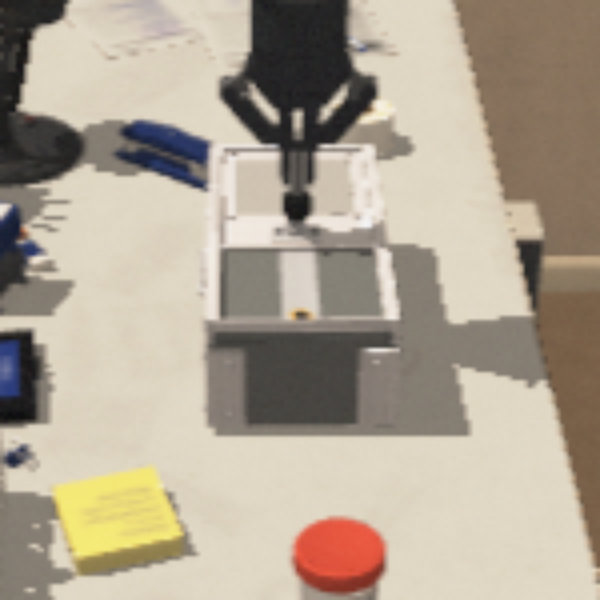

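```bash
python3 - <<'E'
from h import *
f,T,K=grab('wrist'); s=ctrl.state();p=np.array(s['eef_pos']);print(f['T_tool_cam'].round(4) if hasattr(f['T_tool_cam'],'round') else f['T_tool_cam'])
print('tcp in wrist',proj(p,T,K),'grasp',proj(p+[0,0,.019],T,K))
for n in ['knob_grip','carrier']: find('spot_point',n,'wrist',T,K)
print('hole',ray((277,20),T,K,.092))
i=np.array(f['img'])[200:340,200:360,::-1];cv2.imwrite('pics/w5c.png',cv2.resize(i,None,fx=5,fy=4))
for c in ['side','top']:
    f,T,K=grab(c,c+'5')
    print('tcp in',c,proj(p,T,K),proj(p+[0,0,.019],T,K),'knob exp',proj([.5443,-.029,.127],T,K))
    for n in ['knob_grip','carrier']: find('spot_point',n,c,T,K)
    i=np.array(f['img'])[150:250,230:350,::-1];cv2.imwrite('pics/%s5c.png'%c,cv2.resize(i,None,fx=6,fy=6))
E
```

```text
[[ 1.000e+00  3.000e-04 -4.000e-04  8.000e-04]
 [-2.000e-04  9.570e-01  2.901e-01 -7.460e-02]
 [ 4.000e-04 -2.901e-01  9.570e-01 -1.791e-01]
 [ 0.000e+00  0.000e+00  0.000e+00  1.000e+00]]
tcp in wrist [274. 243.] grasp [274. 258.]
spot_point knob_grip wrist 0.71 [ 0.5428 -0.029   0.1266] px [272. 260.]
spot_point carrier wrist 0.72 [ 0.5457 -0.0435  0.0023] px [277. 213.]
hole [0.54387293 0.08739874 0.092     ]
tcp in side [274. 207.] [274. 202.] knob exp [274. 201.]
spot_point knob_grip side 0.6 [ 0.5465 -0.0337  0.1289] px [273. 200.]
spot_point carrier side 0.79 [ 0.5476 -0.0462 -0.0006] px [273. 231.]
tcp in top [292. 218.] [292. 217.] knob exp [292. 217.]
spot_point knob_grip top 0.3 [ 0.4692 -0.3838  0.0219] px [413. 265.]
```

View pics/w5c.png

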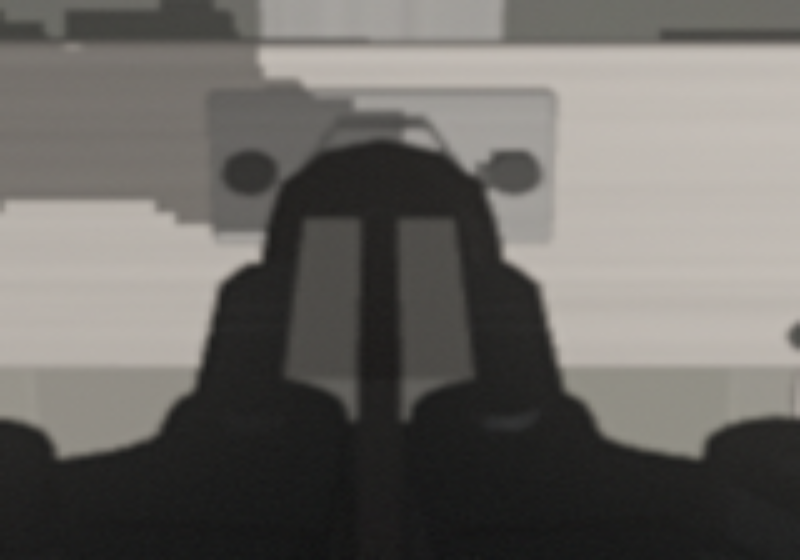

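View pics/side5c.png

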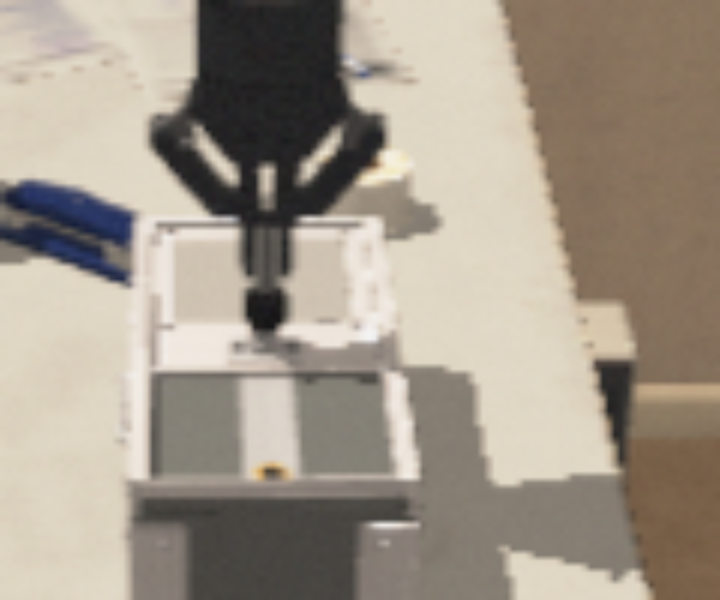

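View pics/top5c.png

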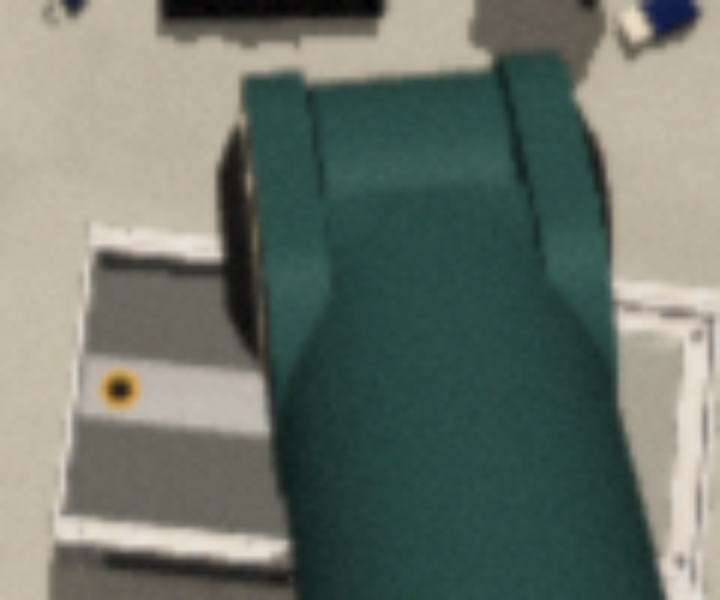

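jog_arm([
  [0, [0, 0, -0.3], 0],
  [0, [0, 0, 0], 0],
])

```text
t: 6.05
eef_pos: [0.5445, -0.0283, 0.1163]
orientation: [1.0, 0.006, 0.001, 0.0]
ft_force: [-0.6, 0.8, 0.7]
grip_width: -0.0
```

```bash
python3 - <<'E'
from h import *
f,T,K=grab('wrist','w6'); s=ctrl.state();go(None);p=np.array(s['eef_pos'])
print('tcp in wrist',proj(p,T,K),'corner',proj(p+[0,.011,0],T,K),'knobtop',proj([.5443,-.029,.136],T,K),proj([.5443,-.017,.136],T,K),proj([.5443,-.017,.118],T,K))
i=np.array(f['img'])[200:340,200:360,::-1];cv2.imwrite('pics/w6c.png',cv2.resize(i,None,fx=5,fy=4))
E
```

```text
t 6.1 pos [ 0.5443 -0.0283  0.1159] yaw 0.72 tilt [ 0.001 -0.    -1.   ] F [ 0.1 -0.2  0.2] w -0.0001
tcp in wrist [274. 243.] corner [274. 225.] knobtop [274. 260.] [274. 238.] [274. 226.]
```

View pics/w6c.png

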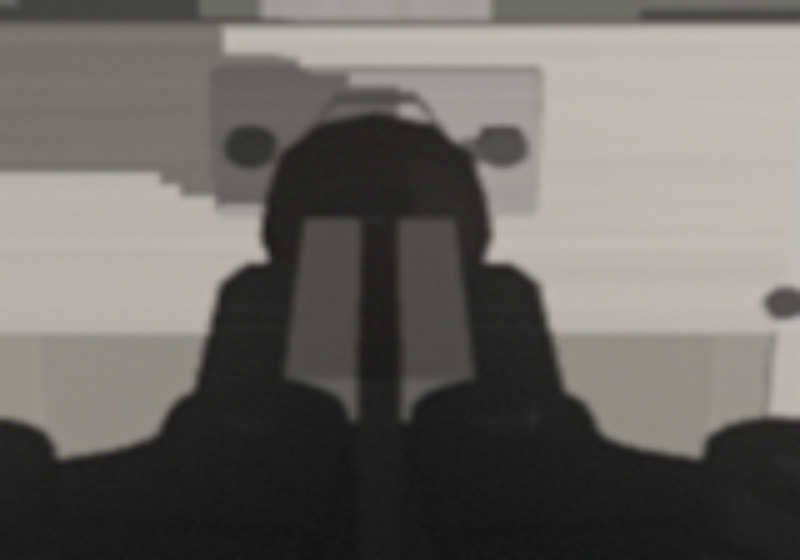

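jog_arm([
  [0, [0, 0, -1], 0],
  [0, [0, 0, -1], 0],
  [0, [0, 0, 0], 0],
])

```text
t: 6.4
eef_pos: [0.5456, -0.0282, 0.1786]
orientation: [1.0, 0.006, 0.003, 0.0]
ft_force: [1.5, -0.2, -0.3]
grip_width: 0.0002
```

```bash
python3 - <<'E'
from h import *
f,T,K=grab('wrist','w7'); s=ctrl.state();go(None);p=np.array(s['eef_pos'])
print('tcp in wrist',proj(p,T,K),'corner',proj(p+[0,.011,0],T,K))
i=np.array(f['img'])[200:340,200:360,::-1];cv2.imwrite('pics/w7c.png',cv2.resize(i,None,fx=5,fy=4))
f,T,K=grab('side','s7')
print('tcp',proj(p,T,K),[proj(p+[0,0,h],T,K) for h in (.019,.036,.073)])
i=np.array(f['img'])[130:230,220:340,::-1];cv2.imwrite('pics/s7c.png',cv2.resize(i,None,fx=6,fy=6))
E
```

```text
t 6.45 pos [ 0.5448 -0.0284  0.1767] yaw 0.72 tilt [ 0.003 -0.001 -1.   ] F [ 0.9 -0.3 -1.3] w 0.0002
tcp in wrist [272. 242.] corner [273. 224.]
tcp [274. 187.] [array([274., 182.]), array([274., 177.]), array([274., 166.])]
```

View pics/w7c.png

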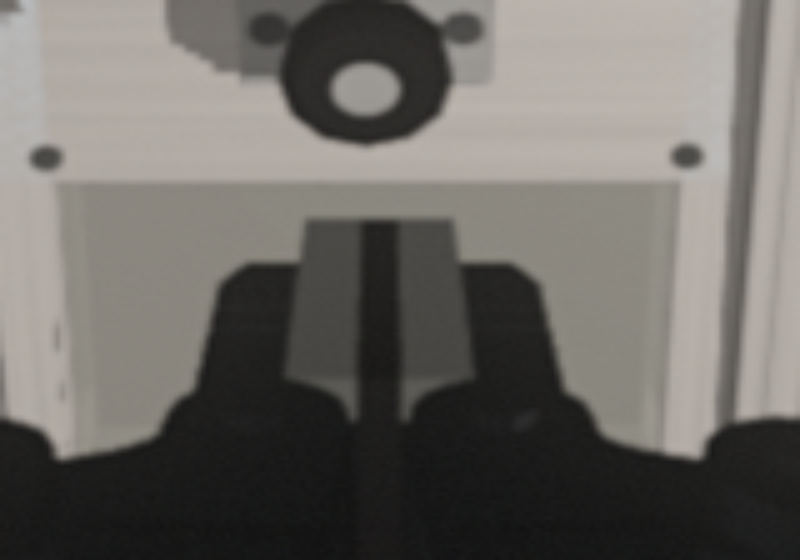

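View pics/s7c.png

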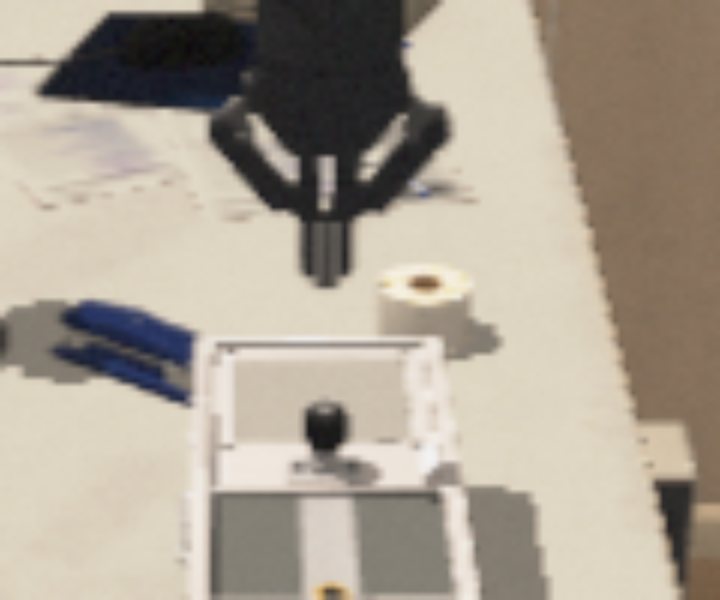

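```bash
python3 - <<'E'
from h import *
from scipy.optimize import least_squares
f,Tw,Kw=grab('wrist'); s=ctrl.state();p=np.array(s['eef_pos'])
f,Ts,Ks=grab('side')
def res(v): 
    q=p+np.array([0,v[0],v[1]])
    def pr(T,K):
        c=np.linalg.inv(T)@np.append(q,1);u=K@c[:3];return u[1]/u[2]
    return [pr(Tw,Kw)-254.2,(pr(Ts,Ks)-177.8)]
r=least_squares(res,[0,0]);print(r.x,r.fun)
for d in(-1,1):
    def res2(v): a=res(v);return [a[0],a[1]+d]
    print(least_squares(res2,[0,0]).x)
find('spot_point','knob_grip','wrist',*grab('wrist')[1:])
i=cv2.imread('pics/w7c.png')
E
```

```text
[0.01140643 0.04047508] [2.84217094e-14 2.84217094e-14]
[0.00940962 0.03607749]
[0.01339164 0.04484711]
spot_point knob_grip wrist 0.95 [ 0.5429 -0.0265  0.1235] px [274. 213.]
```

Both views show the real fingertips about 38-40 mm behind the reported TCP. That fits the fingers closing on air just above the knob. I'll reopen and go lower in small, force-watched steps.

jog_arm([
  [1, [0, 0, 0], 0],
  [1, [0, 0, 0.5], 0],
  [1, [0, 0, 1], 0],
  [1, [0, 0, 0.9], 0],
  [1, [0, 0, 0.2], 0],
  [1, [0, 0, 0], 0],
])

```text
t: 7.3
eef_pos: [0.5434, -0.0281, 0.0966]
orientation: [1.0, 0.006, -0.001, -0.0]
ft_force: [-0.4, 0.3, 0.8]
grip_width: 0.0847
```

jog_arm([
  [1, [0, 0, 0.15], 0],
  [1, [0, 0, 0.15], 0],
  [1, [0, 0, 0.1], 0],
  [1, [0, 0, 0], 0],
])

```text
t: 7.7
eef_pos: [0.5437, -0.0283, 0.085]
orientation: [1.0, 0.006, -0.0, -0.0]
ft_force: [-0.2, 0.1, 0.0]
grip_width: 0.0857
```

jog_arm([
  [1, [0, 0, 0.15], 0],
  [1, [0, 0, 0.1], 0],
  [1, [0, 0, 0], 0],
])

```text
t: 8.0
eef_pos: [0.5435, -0.0283, 0.0771]
orientation: [1.0, 0.006, -0.0, -0.0]
ft_force: [0.2, 0.3, -0.3]
grip_width: 0.0852
```

jog_arm([
  [1, [0, 0, 0.15], 0],
  [1, [0, 0, 0.1], 0],
  [1, [0, 0, 0], 0],
])

```text
t: 8.3
eef_pos: [0.5435, -0.0283, 0.0696]
orientation: [1.0, 0.006, -0.0, -0.0]
ft_force: [-0.1, -0.0, -0.7]
grip_width: 0.0859
```

```bash
python3 - <<'E'
from h import *
f,T,K=grab('wrist','w8');go([.5443,-.028,.066])
f,T,K=grab('side','s8')
i=np.array(f['img'])[130:230,220:340,::-1];cv2.imwrite('pics/s8c.png',cv2.resize(i,None,fx=6,fy=6))
E
```

```text
t 8.35 pos [ 0.5437 -0.0283  0.0698] yaw 0.73 tilt [-0.  0. -1.] F [ 0.6  0.7 -0.2] w 0.0855
units30 [ 0.02 -0.01  0.13]
```

View pics/w8.png

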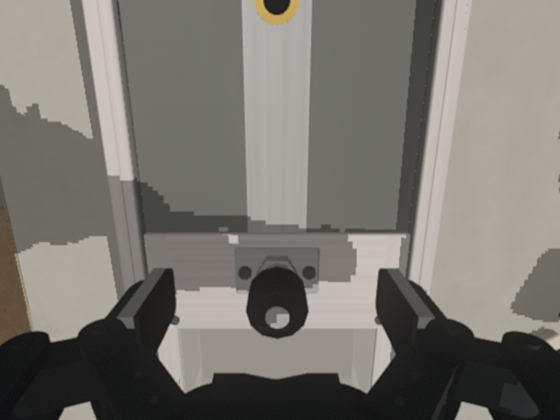

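View pics/s8c.png

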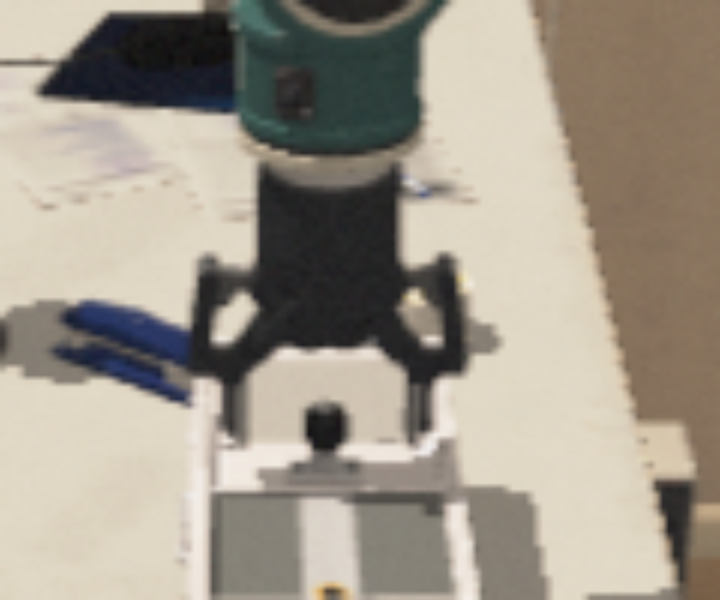

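The tips (side crop row about 443) now sit beside the knob's lower half, with no contact force. I'm closing.

jog_arm([
  [0, [0, 0, 0], 0],
  [0, [0, 0, 0], 0],
  [0, [0, 0, 0], 0],
  [0, [0, 0, 0], 0],
  [0, [0, 0, 0], 0],
  [0, [0, 0, 0], 0],
  [0, [0, 0, 0], 0],
])

```text
t: 9.1
eef_pos: [0.5442, -0.0283, 0.0704]
orientation: [1.0, 0.006, 0.0, -0.0]
ft_force: [0.7, -0.5, 4.8]
grip_width: 0.0227
```

jog_arm([
  [0, [0, 0, -0.2], 0],
  [0, [0, 0, -0.17], 0],
  [0, [0, 0, 0], 0],
])

```text
t: 9.4
eef_pos: [0.544, -0.0283, 0.0813]
orientation: [1.0, 0.006, 0.0, -0.0]
ft_force: [7.1, 0.4, -8.4]
grip_width: 0.0228
```

jog_arm([
  [0, [0, -0.3, 0], 0],
  [0, [0, -0.6, 0], 0],
  [0, [0, -0.6, 0], 0],
  [0, [0, -0.6, 0], 0],
  [0, [0, -0.6, 0], 0],
  [0, [0, -0.6, 0], 0],
  [0, [0, -0.4, 0], 0],
  [0, [0, 0, 0], 0],
])

```text
t: 10.2
eef_pos: [0.5424, 0.0845, 0.0808]
orientation: [1.0, 0.007, 0.0, -0.0]
ft_force: [7.6, 2.4, -8.7]
grip_width: 0.0224
```

jog_arm([
  [0, [0, -0.1, 0], 0],
  [0, [0, -0.05, 0], 0],
  [0, [0, 0, 0], 0],
])

```text
t: 10.5
eef_pos: [0.5423, 0.0871, 0.0806]
orientation: [1.0, 0.006, -0.0, -0.0]
ft_force: [5.3, 0.7, -9.3]
grip_width: 0.0225
```

jog_arm([
  [0, [0, -0.1, 0], 0],
  [0, [0, 0, 0], 0],
])

```text
t: 10.7
eef_pos: [0.5423, 0.0879, 0.0804]
orientation: [1.0, 0.005, -0.0, 0.001]
ft_force: [5.9, -9.7, -8.9]
grip_width: 0.0226
```

jog_arm([
  [0, [0, 0, 0.2], 0],
  [0, [0, 0, 0.16], 0],
  [0, [0, 0, 0], 0],
])

```text
t: 11.0
eef_pos: [0.5424, 0.0879, 0.0703]
orientation: [1.0, 0.005, -0.0, 0.001]
ft_force: [1.2, -11.2, 5.0]
grip_width: 0.0227
```

jog_arm([
  [1, [0, 0, 0], 0],
  [1, [0, 0, 0], 0],
  [1, [0, 0, 0], 0],
  [1, [0, 0, 0], 0],
  [1, [0, 0, -0.8], 0],
  [1, [0, 0, -1], 0],
  [1, [0, 0, -1], 0],
  [1, [0, 0, 0], 0],
])

```text
t: 11.8
eef_pos: [0.544, 0.0908, 0.1579]
orientation: [1.0, 0.006, 0.003, -0.0]
ft_force: [0.4, -0.2, -0.0]
grip_width: 0.0854
```

```bash
python3 - <<'E'
from h import *
go([.521,.330,.16])
f,T,K=grab('wrist','w9')
print('knob exp down',proj([.5425,.0870,.136],T,K),'up7',proj([.5425,.0870,.143],T,K))
for n in ['knob_grip','well_floor','jar_mid']: find('spot_point',n,'wrist',T,K)
f,T,K=grab('top','t9')
for n in ['knob_grip','well_floor','jar_mid']: find('spot_point',n,'top',T,K)
f,T,K=grab('side','s9')
for n in ['knob_grip','well_floor','jar_mid']: find('spot_point',n,'side',T,K)
i=np.array(f['img'])[150:250,220:340,::-1];cv2.imwrite('pics/s9c.png',cv2.resize(i,None,fx=6,fy=6))
E
```

```text
t 11.8 pos [0.544  0.0908 0.1579] yaw 0.74 tilt [ 0.005  0.001 -1.   ] F [ 0.4 -0.2 -0. ] w 0.0854
units30 [-0.66 -7.98 -0.07]
knob exp down [271. 236.] up7 [271. 240.]
spot_point knob_grip wrist 0.72 [0.5399 0.0871 0.1241] px [268. 229.]
spot_point knob_grip wrist 0.29 [ 0.5426 -0.0428  0.0048] px [271. 302.]
spot_point well_floor top 0.93 [ 0.5465 -0.1227  0.0096] px [323. 227.]
spot_point jar_mid top 0.94 [0.5236 0.3313 0.0373] px [165. 214.]
spot_point jar_mid top 0.77 [0.47   0.4342 0.0371] px [125. 228.]
spot_point jar_mid top 0.6 [0.585  0.4347 0.037 ] px [133. 189.]
spot_point knob_grip side 0.42 [0.5463 0.0835 0.1271] px [274. 219.]
spot_point well_floor side 0.75 [ 0.5463 -0.1199  0.0125] px [273. 217.]
spot_point jar_mid side 0.89 [0.5846 0.4305 0.0412] px [260. 323.]
spot_point jar_mid side 0.87 [0.5208 0.326  0.0356] px [285. 296.]
spot_point jar_mid side 0.66 [0.4698 0.4305 0.0369] px [308. 325.]
```

View pics/w9.png

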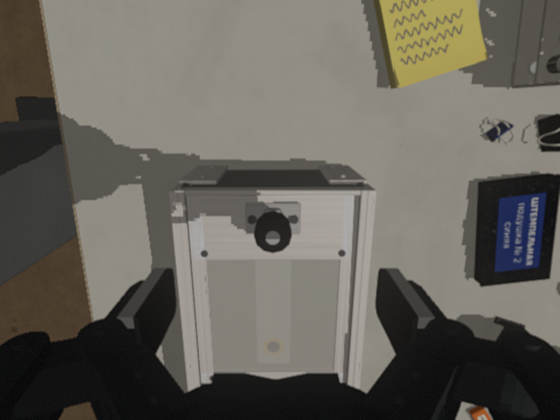

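View pics/s9c.png

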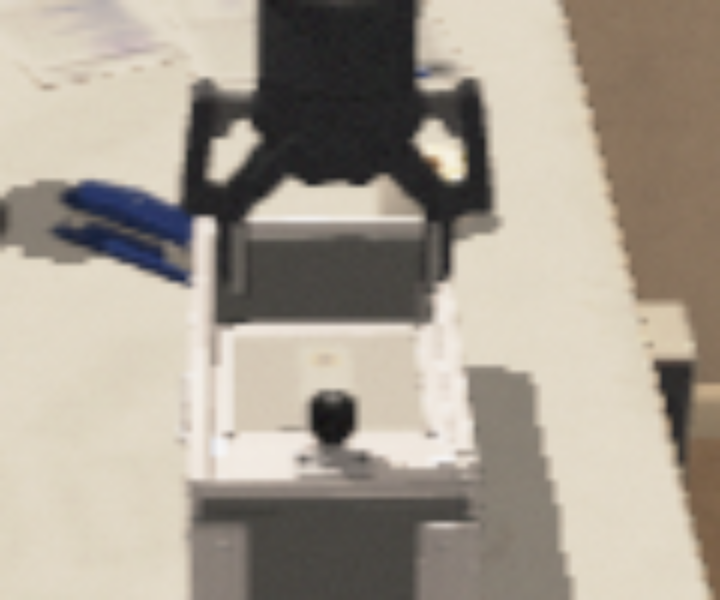

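The cover is open with the knob fully down: it shows at (273,237) against the expected (271,236). Next is the jar.

jog_arm([
  [1, [-0.1, -1, 0], 0],
  [1, [-0.1, -1, 0], 0],
  [1, [-0.1, -1, 0], 0],
  [1, [-0.1, -1, 0], 0],
  [1, [-0.1, -1, 0], 0],
  [1, [-0.1, -1, 0], 0],
  [1, [-0.1, -1, 0], 0],
  [1, [0, -0.5, 0], 0],
])

```text
t: 13.2
eef_pos: [0.5175, 0.3176, 0.1544]
orientation: [1.0, 0.008, -0.0, -0.0]
ft_force: [0.1, 0.1, 0.1]
grip_width: 0.0852
```

jog_arm([
  [1, [0, -0.3, 0], 0],
  [1, [0, 0, 0], 0],
])

```text
t: 13.4
eef_pos: [0.5184, 0.3242, 0.1542]
orientation: [1.0, 0.007, -0.0, -0.0]
ft_force: [0.4, -1.3, 0.0]
grip_width: 0.0855
```

```bash
python3 - <<'E'
from h import *
f,T,K=grab('wrist','w10')
go([.5215,.3295,.10])
for n in ['jar_mid']: find('spot_point',n,'wrist',T,K)
print(proj([.5215,.3295,.072],T,K))
E
```

```text
t 13.45 pos [0.5186 0.3232 0.1542] yaw 0.7 tilt [-0. -0. -1.] F [ 0.3  0.2 -0.2] w 0.0857
units30 [ 0.1  -0.21  1.81]
spot_point jar_mid wrist 0.95 [0.5864 0.4315 0.037 ] px [361.  64.]
spot_point jar_mid wrist 0.66 [0.4732 0.434  0.0401] px [219.  58.]
[279. 197.]
```

View pics/w10.png

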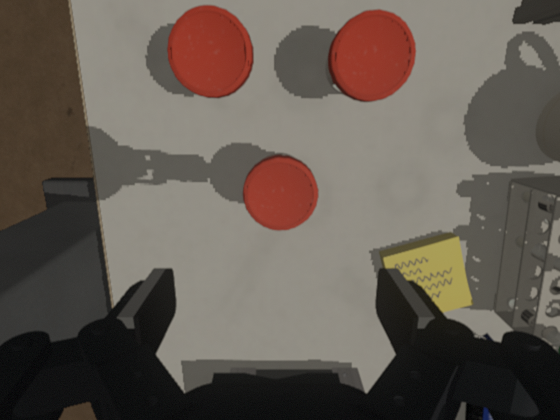

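```bash
python3 - <<'E'
from h import *
f,T,K=grab('wrist')
im=np.array(f['img']).astype(int);m=((im[...,0]>110)&(im[...,1]<70)).astype(np.uint8)
n,l,st,c=cv2.connectedComponentsWithStats(m)
for i in range(1,n):
    if st[i,4]>1000: print(st[i],c[i],ray(c[i],T,K,.072))
go(None)
E
```

```text
[ 166    3   85   91 6026] [208.19548623  48.30019914] [0.47132776 0.43454561 0.072     ]
[ 331    7   83   91 5840] [372.00222603  51.69383562] [0.5858103  0.43370699 0.072     ]
[ 243  155   74   73 4185] [279.54647551 190.74074074] [0.52267287 0.33291149 0.072     ]
t 13.55 pos [0.5189 0.3224 0.1543] yaw 0.64 tilt [-0.    -0.001 -1.   ] F [-0.2 -0.1  0.1] w 0.0851
```

jog_arm([
  [1, [0.1, -0.27, 0.4], 0],
  [1, [0, 0, 0.9], 0],
  [1, [0, 0, 1], 0],
  [1, [0, 0, 0.8], 0],
  [1, [0, 0, 0.4], 0],
  [1, [0, 0, 0], 0],
])

```text
t: 14.15
eef_pos: [0.5206, 0.3314, 0.0477]
orientation: [1.0, 0.006, -0.001, 0.001]
ft_force: [0.0, -0.1, 0.5]
grip_width: 0.0853
```

```bash
python3 - <<'E'
from h import *
f,T,K=grab('wrist','w11')
go([.522,.331,.005])
f,T,K=grab('side','s11')
i=np.array(f['img'])[230:350,220:340,::-1];cv2.imwrite('pics/s11c.png',cv2.resize(i,None,fx=5,fy=5))
E
```

```text
t 14.2 pos [0.5212 0.332  0.0491] yaw 0.72 tilt [-0.001 -0.    -1.   ] F [ 0.7  0.1 -0.3] w 0.0853
units30 [0.03 0.03 1.47]
```

View pics/w11.png

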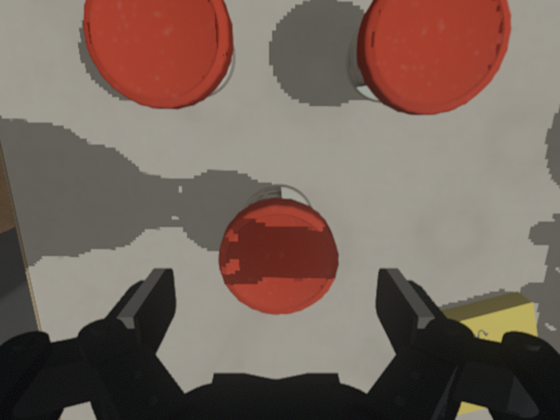

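View pics/s11c.png

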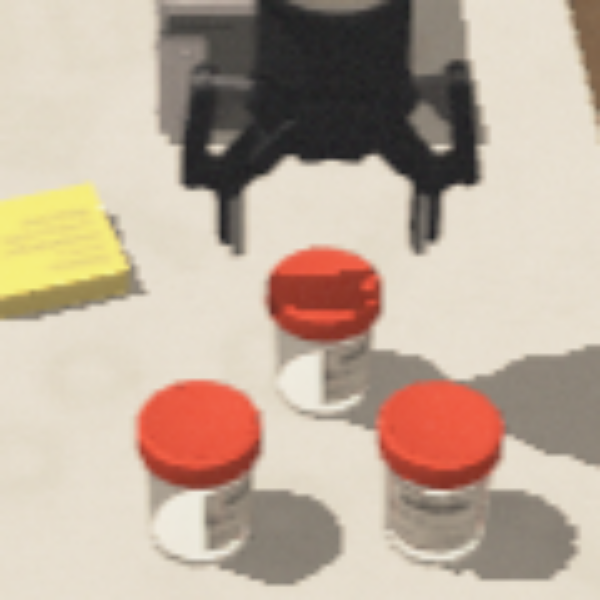

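The lid at (278,256) is centred between the pads. I'm descending beside it.

jog_arm([
  [1, [0, 0, 0.4], 0],
  [1, [0, 0, 0.4], 0],
  [1, [0, 0, 0.4], 0],
  [1, [0, 0, 0.25], 0],
  [1, [0, 0, 0], 0],
])

```text
t: 14.75
eef_pos: [0.5206, 0.3317, 0.0045]
orientation: [1.0, 0.006, -0.001, 0.0]
ft_force: [1.0, -0.3, -0.6]
grip_width: 0.0854
```

```bash
python3 - <<'E'
from h import *
go([.522,.331,.005])
f,T,K=grab('side','s12')
i=np.array(f['img'])[230:350,220:340,::-1];cv2.imwrite('pics/s12c.png',cv2.resize(i,None,fx=5,fy=5))
E
```

```text
t 14.75 pos [0.5206 0.3317 0.0045] yaw 0.73 tilt [-0.002 -0.001 -1.   ] F [ 1.  -0.3 -0.6] w 0.0854
units30 [ 0.05  0.02 -0.02]
```

View pics/s12c.png

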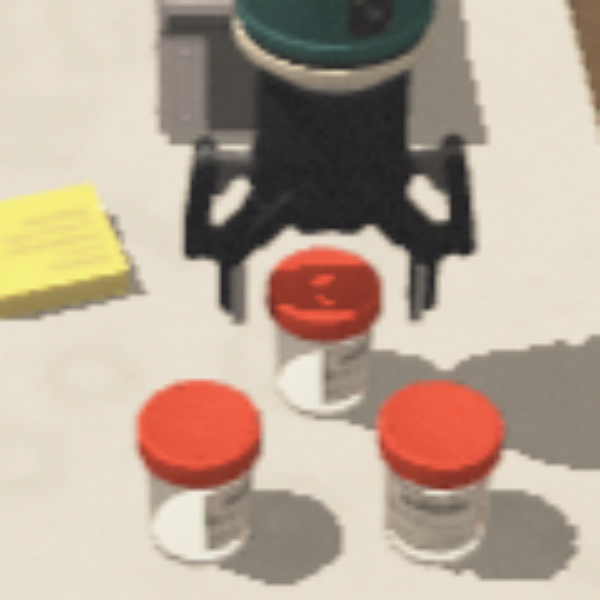

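jog_arm([
  [0, [0, 0, 0], 0],
  [0, [0, 0, 0], 0],
  [0, [0, 0, 0], 0],
  [0, [0, 0, 0], 0],
  [0, [0, 0, 0], 0],
  [0, [0, 0, 0], 0],
])

```text
t: 15.4
eef_pos: [0.5216, 0.3324, 0.0068]
orientation: [1.0, 0.006, 0.0, -0.0]
ft_force: [-2.0, -1.0, 7.5]
grip_width: 0.0588
```

jog_arm([
  [0, [0, 0, -0.3], 0],
  [0, [0, 0, -0.4], 0],
  [0, [0, 0, 0], 0],
])

```text
t: 15.7
eef_pos: [0.5222, 0.3328, 0.0291]
orientation: [1.0, 0.006, 0.001, -0.001]
ft_force: [0.1, 0.0, -1.0]
grip_width: 0.059
```

```bash
python3 - <<'E'
from h import *
go(None)
f,T,K=grab('side','s13')
i=np.array(f['img'])[230:350,220:340,::-1];cv2.imwrite('pics/s13c.png',cv2.resize(i,None,fx=5,fy=5))
E
```

```text
t 15.7 pos [0.5222 0.3328 0.0291] yaw 0.72 tilt [ 0.002  0.002 -1.   ] F [ 0.1  0.  -1. ] w 0.059
```

View pics/s13c.png

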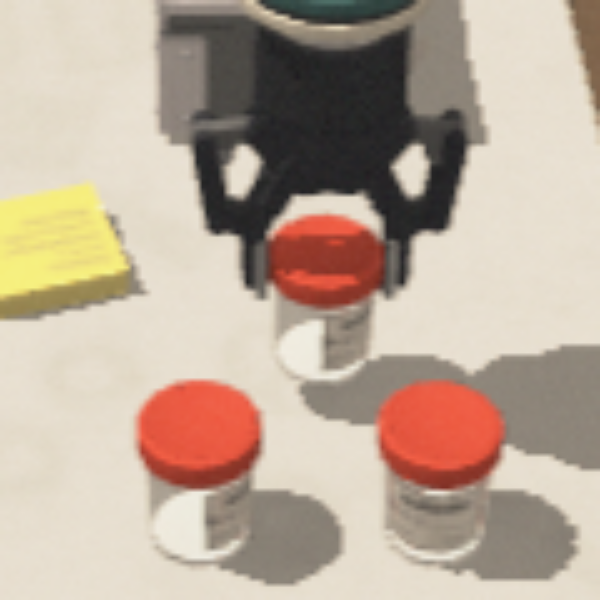

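The jar is held upright. I'm lifting it clear of the knob.

jog_arm([
  [0, [0, 0, -0.5], 0],
  [0, [0, 0, -0.8], 0],
  [0, [0, 0, -1], 0],
  [0, [0, 0, -1], 0],
  [0, [0, 0, -0.8], 0],
  [0, [0, 0, -0.5], 0],
  [0, [0, 0, -0.2], 0],
  [0, [0, 0, 0], 0],
])

```text
t: 16.55
eef_pos: [0.5213, 0.332, 0.1711]
orientation: [1.0, 0.006, 0.0, -0.0]
ft_force: [0.3, 0.7, -2.0]
grip_width: 0.0586
```

jog_arm([
  [0, [0.1, 0.4, 0], 0],
  [0, [0.1, 0.8, 0], 0],
  [0, [0.1, 1, 0], 0],
  [0, [0.1, 1, 0], 0],
  [0, [0.1, 1, 0], 0],
  [0, [0.1, 1, 0], 0],
  [0, [0.1, 1, 0], 0],
  [0, [0.1, 1, 0], 0],
])

```text
t: 17.35
eef_pos: [0.5474, 0.1139, 0.1697]
orientation: [1.0, 0.006, -0.001, 0.0]
ft_force: [1.0, 1.3, -1.3]
grip_width: 0.0587
```

jog_arm([
  [0, [0, 1, 0], 0],
  [0, [0, 1, 0], 0],
  [0, [0, 1, 0], 0],
  [0, [0, 1, 0], 0],
  [0, [0, 1, 0], 0],
  [0, [0, 0.7, 0], 0],
  [0, [0, 0.4, 0], 0],
  [0, [0, 0, 0], 0],
])

```text
t: 18.15
eef_pos: [0.5497, -0.0685, 0.17]
orientation: [1.0, 0.005, -0.001, 0.0]
ft_force: [-0.6, 0.7, -0.7]
grip_width: 0.0584
```

```bash
python3 - <<'E'
from h import *
go([.5455,-.120,.165])
f,T,K=grab('wrist','w14')
f,T,K=grab('side','s14');find('spot_point','jar_mid','side',T,K);find('spot_point','well_floor','side',T,K)
i=np.array(f['img'])[130:250,210:340,::-1];cv2.imwrite('pics/s14c.png',cv2.resize(i,None,fx=5,fy=5))
E
```

```text
t 18.15 pos [ 0.5497 -0.0685  0.17  ] yaw 0.58 tilt [-0.001 -0.    -1.   ] F [-0.6  0.7 -0.7] w 0.0584
units30 [-0.16  1.71  0.17]
spot_point jar_mid side 0.8 [0.5848 0.4321 0.0417] px [260. 324.]
spot_point jar_mid side 0.66 [0.4692 0.4303 0.0369] px [308. 324.]
spot_point jar_mid side 0.6 [ 0.5486 -0.0718  0.1989] px [273. 175.]
spot_point well_floor side 0.81 [ 0.549  -0.12    0.0133] px [272. 217.]
spot_point well_floor side 0.58 [0.547  0.0802 0.1287] px [274. 218.]
```

View pics/w14.png

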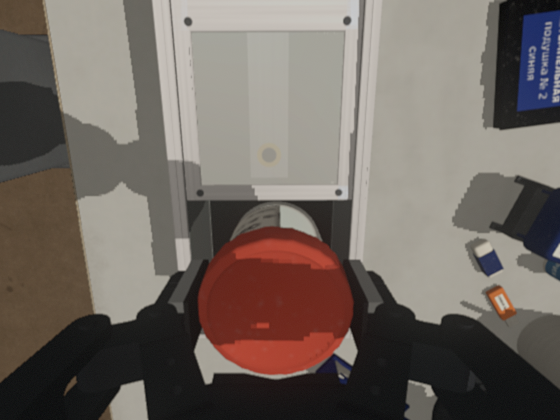

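View pics/s14c.png

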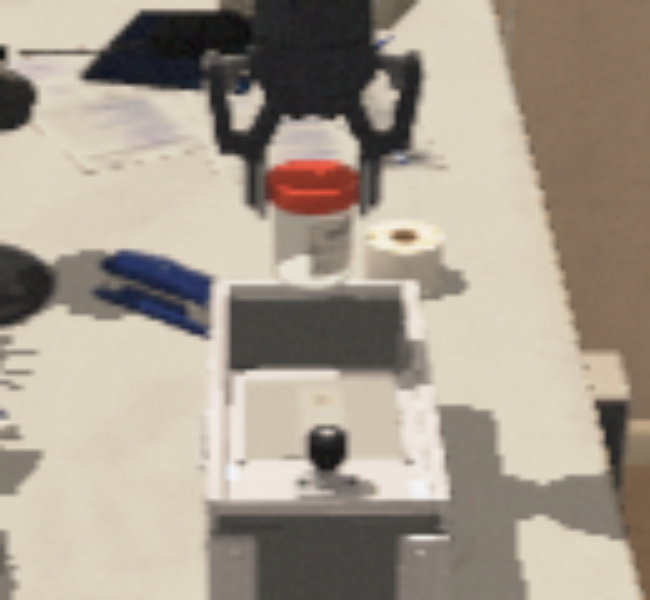

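The jar hangs upright in line with the well, with its base well above the rails. I'm centring it over the well.

jog_arm([
  [0, [-0.1, 0.5, 0], 0],
  [0, [-0.06, 0.8, 0], 0],
  [0, [0, 0.4, 0], 0],
  [0, [0, 0, 0], 0],
  [0, [0, 0, 0], 0],
])

```text
t: 18.85
eef_pos: [0.5463, -0.1166, 0.1708]
orientation: [1.0, 0.007, -0.0, -0.0]
ft_force: [-0.9, -0.1, -1.2]
grip_width: 0.0588
```

```bash
python3 - <<'E'
from h import *
go([.545,-.120,.0165])
f,T,K=grab('wrist','w15')
c=lambda x,y:np.array([.5434,-.0443])+R.from_euler('z',.7,degrees=True).as_matrix()[:2,:2]@[x,y]
print([proj(np.append(c(x,y),.103),T,K) for x,y in [(-.062,-.13),(.062,-.13),(-.062,-.02),(.062,-.02)]])
f,T,K=grab('top','t15')
i=np.array(f['img'])[150:300,210:400,::-1];cv2.imwrite('pics/t15c.png',cv2.resize(i,None,fx=4,fy=4))
E
```

```text
t 18.85 pos [ 0.5463 -0.1166  0.1708] yaw 0.77 tilt [-0.     0.001 -1.   ] F [-0.9 -0.1 -1.2] w 0.0588
units30 [-0.04  0.12  5.14]
[array([195., 277.]), array([349., 278.]), array([184., 138.]), array([359., 138.])]
```

View pics/w15.png

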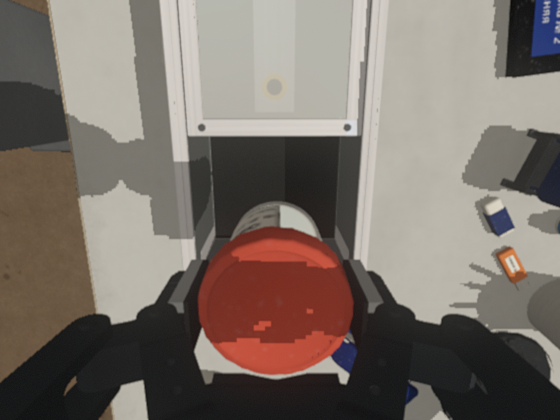

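jog_arm([
  [0, [0, 0.1, 0.3], 0],
  [0, [0, 0, 0.6], 0],
  [0, [0, 0, 0.8], 0],
  [0, [0, 0, 0.8], 0],
  [0, [0, 0, 0.8], 0],
  [0, [0, 0, 0.8], 0],
  [0, [0, 0, 0.4], 0],
  [0, [0, 0, 0], 0],
])

```text
t: 19.75
eef_pos: [0.5452, -0.1202, 0.0343]
orientation: [1.0, 0.007, -0.001, -0.0]
ft_force: [-0.7, -0.4, -0.4]
grip_width: 0.0588
```

jog_arm([
  [0, [0, 0, 0.2], 0],
  [0, [0, 0, 0.15], 0],
  [0, [0, 0, 0], 0],
])

```text
t: 20.05
eef_pos: [0.5462, -0.1208, 0.0254]
orientation: [1.0, 0.006, 0.0, 0.0]
ft_force: [-0.5, 0.5, -0.4]
grip_width: 0.059
```

jog_arm([
  [0, [0, 0, 0.15], 0],
  [0, [0, 0, 0.08], 0],
  [0, [0, 0, 0], 0],
])

```text
t: 20.35
eef_pos: [0.546, -0.1207, 0.0182]
orientation: [1.0, 0.006, -0.0, -0.0]
ft_force: [-0.0, -0.3, -0.9]
grip_width: 0.059
```

jog_arm([
  [0, [0, 0, 0.06], 0],
  [0, [0, 0, 0], 0],
])

```text
t: 20.55
eef_pos: [0.5463, -0.1207, 0.0168]
orientation: [1.0, 0.006, 0.0, 0.0]
ft_force: [-0.5, -1.4, 0.7]
grip_width: 0.0587
```

jog_arm([
  [0, [0, 0, 0.04], 0],
  [0, [0, 0, 0], 0],
])

```text
t: 20.75
eef_pos: [0.5466, -0.1208, 0.0166]
orientation: [1.0, 0.006, 0.0, 0.0]
ft_force: [-6.5, 0.8, 22.3]
grip_width: 0.0587
```

Floor contact (22 N). I'm easing off slightly and releasing.

jog_arm([
  [0, [0, 0, -0.03], 0],
  [0, [0, 0, 0], 0],
  [0.86, [0, 0, 0], 0],
  [0.86, [0, 0, 0], 0],
  [0.86, [0, 0, 0], 0],
  [0.86, [0, 0, 0], 0],
])

```text
t: 21.35
eef_pos: [0.5461, -0.1207, 0.0163]
orientation: [1.0, 0.006, -0.0, -0.0]
ft_force: [0.5, -1.0, -0.5]
grip_width: 0.0734
```

```bash
python3 - <<'E'
from h import *
f,T,K=grab('wrist','w16');go(None)
E
```

```text
t 21.4 pos [ 0.5461 -0.1207  0.0163] yaw 0.72 tilt [-0.  0. -1.] F [-0.9 -0.1 -0.6] w 0.0734
```

View pics/w16.png

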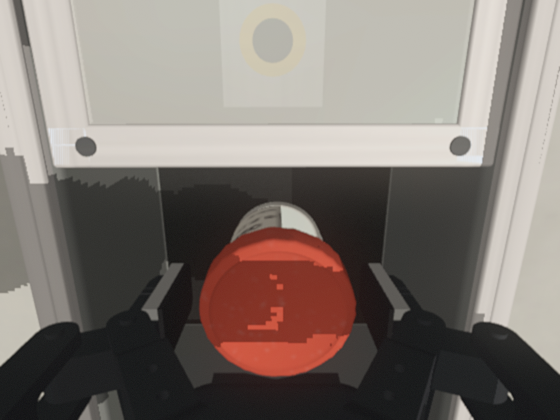

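Both pads are clear of the lid (centre (278,303)) and the jar stands free. I'm going straight up.

jog_arm([
  [0.86, [0, 0, -0.3], 0],
  [0.86, [0, 0, -0.7], 0],
  [0.86, [0, 0, -1], 0],
  [0.86, [0, 0, -1], 0],
  [0.86, [0, 0, -1], 0],
  [0.86, [0, 0, -0.7], 0],
  [1, [0, 0, -0.1], 0],
  [1, [0, 0, 0], 0],
])

```text
t: 22.2
eef_pos: [0.5464, -0.1208, 0.1611]
orientation: [1.0, 0.006, 0.001, 0.0]
ft_force: [-0.3, -0.1, -1.0]
grip_width: 0.0854
```

```bash
python3 - <<'E'
from h import *
f,T,K=grab('wrist','w17');go([.5424,.0872,.16])
find('spot_point','jar_mid','wrist',T,K);find('spot_point','well_floor','wrist',T,K)
f,T,K=grab('side','s17');find('spot_point','jar_mid','side',T,K);find('spot_point','knob_grip','side',T,K)
E
```

```text
t 22.25 pos [ 0.5459 -0.1207  0.1602] yaw 0.72 tilt [-0. -0. -1.] F [ 0.1  0.1 -0.9] w 0.0853
units30 [-0.03 -6.93  0.01]
spot_point jar_mid side 0.96 [0.4722 0.4324 0.0363] px [307. 325.]
spot_point jar_mid side 0.59 [ 0.5476 -0.1287  0.0467] px [272. 207.]
spot_point jar_mid side 0.55 [0.5805 0.4338 0.0427] px [262. 324.]
spot_point knob_grip side 0.47 [0.5439 0.0798 0.1284] px [275. 218.]
```

View pics/w17.png

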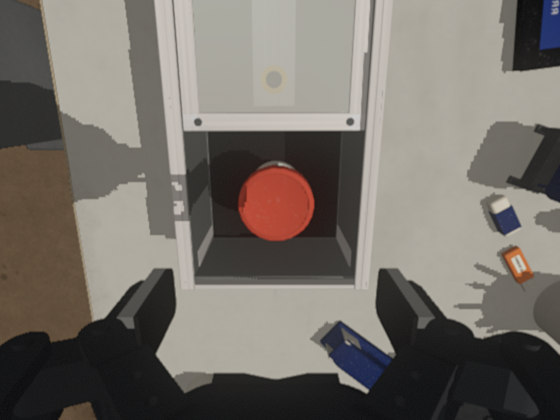

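The jar is upright in the well, lid at (277,203), measured mid height 0.047 m against 0.046 expected. Going back to the knob.

jog_arm([
  [1, [0, -0.6, 0], 0],
  [1, [0, -1, 0], 0],
  [1, [0, -1, 0], 0],
  [1, [0, -1, 0], 0],
  [1, [0, -1, 0], 0],
  [1, [0, -1, 0], 0],
  [1, [-0.05, -1, 0], 0],
  [1, [0, -0.3, 0], 0],
])

```text
t: 23.3
eef_pos: [0.5414, 0.0897, 0.1602]
orientation: [1.0, 0.008, -0.0, -0.001]
ft_force: [-0.1, -0.4, -0.2]
grip_width: 0.0853
```

jog_arm([
  [1, [0, 0, 0.5], 0],
  [1, [0, 0, 1], 0],
  [1, [0, 0, 0.7], 0],
  [1, [0, 0, 0.3], 0],
  [1, [0, 0, 0], 0],
])

```text
t: 23.8
eef_pos: [0.5413, 0.0854, 0.084]
orientation: [1.0, 0.006, -0.001, 0.0]
ft_force: [-0.5, -0.3, 0.3]
grip_width: 0.0851
```

```bash
python3 - <<'E'
from h import *
f,T,K=grab('wrist','w18');go([.5425,.0875,.070])
E
```

```text
t 23.85 pos [0.542  0.0858 0.0851] yaw 0.69 tilt [-0.001 -0.    -1.   ] F [ 0.8 -0.5 -0.5] w 0.0857
units30 [ 0.02 -0.06  0.5 ]
```

View pics/w18.png

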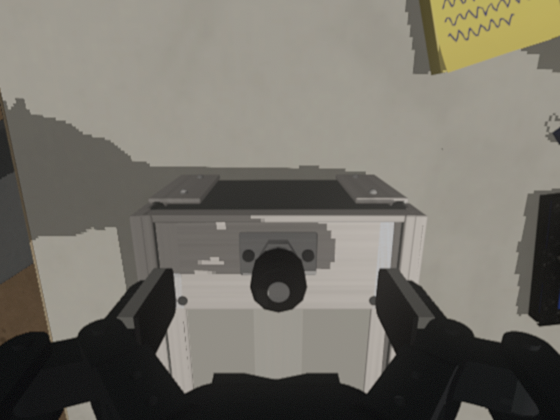

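The knob at (278,290) is centred. I'm going down 15 mm and gripping.

jog_arm([
  [1, [0.02, -0.05, 0.3], 0],
  [1, [0, 0, 0.2], 0],
  [1, [0, 0, 0], 0],
  [0, [0, 0, 0], 0],
  [0, [0, 0, 0], 0],
  [0, [0, 0, 0], 0],
  [0, [0, 0, 0], 0],
  [0, [0, 0, 0], 0],
])

```text
t: 24.65
eef_pos: [0.5426, 0.0878, 0.0707]
orientation: [1.0, 0.006, -0.0, 0.0]
ft_force: [-2.9, -1.0, 6.9]
grip_width: 0.0224
```

jog_arm([
  [0, [0, 0, 0], 0],
  [0, [0, 0, 0], 0],
])

```text
t: 24.85
eef_pos: [0.5426, 0.0878, 0.0707]
orientation: [1.0, 0.006, -0.0, 0.0]
ft_force: [-2.6, -0.6, 7.3]
grip_width: 0.0226
```

jog_arm([
  [0, [0, 0, -0.2], 0],
  [0, [0, 0, -0.17], 0],
  [0, [0, 0, 0], 0],
])

```text
t: 25.15
eef_pos: [0.5425, 0.0877, 0.0819]
orientation: [1.0, 0.006, -0.0, -0.0]
ft_force: [1.0, 1.6, -9.4]
grip_width: 0.0227
```

jog_arm([
  [0, [0, 0.3, 0], 0],
  [0, [0, 0.6, 0], 0],
  [0, [0, 0.6, 0], 0],
  [0, [0, 0.6, 0], 0],
  [0, [0, 0.6, 0], 0],
  [0, [0, 0.6, 0], 0],
  [0, [0, 0.45, 0], 0],
  [0, [0, 0, 0], 0],
])

```text
t: 25.95
eef_pos: [0.5441, -0.027, 0.0813]
orientation: [1.0, 0.005, -0.0, 0.0]
ft_force: [4.1, -1.1, -9.0]
grip_width: 0.0228
```

jog_arm([
  [0, [0, 0.1, 0], 0],
  [0, [0, 0.05, 0], 0],
  [0, [0, 0, 0], 0],
])

```text
t: 26.25
eef_pos: [0.5441, -0.0283, 0.0815]
orientation: [1.0, 0.007, -0.0, -0.0]
ft_force: [3.6, 1.5, -9.1]
grip_width: 0.0227
```

jog_arm([
  [0, [0, 0.08, 0], 0],
  [0, [0, 0, 0], 0],
])

```text
t: 26.45
eef_pos: [0.5441, -0.0286, 0.0815]
orientation: [1.0, 0.008, 0.0, -0.001]
ft_force: [2.3, 13.9, -9.4]
grip_width: 0.0222
```

At the shut stop (13.9 N). I'm lowering the pin and releasing.

jog_arm([
  [0, [0, 0, 0.2], 0],
  [0, [0, 0, 0.17], 0],
  [0, [0, 0, 0], 0],
])

```text
t: 26.75
eef_pos: [0.5442, -0.0286, 0.0708]
orientation: [1.0, 0.008, 0.0, -0.001]
ft_force: [-0.2, 14.1, -1.1]
grip_width: 0.0228
```

jog_arm([
  [1, [0, 0, 0], 0],
  [1, [0, 0, 0], 0],
  [1, [0, 0, 0], 0],
  [1, [0, 0, 0], 0],
  [1, [0, 0, -0.8], 0],
  [1, [0, 0, -1], 0],
  [1, [0, 0, -1], 0],
  [1, [0, 0, 0], 0],
])

```text
t: 27.55
eef_pos: [0.546, -0.0317, 0.158]
orientation: [1.0, 0.006, 0.003, 0.0]
ft_force: [0.5, 0.5, -0.0]
grip_width: 0.0856
```

jog_arm([
  [1, [0, 0.7, 0], 0],
  [1, [0, 0.9, 0], 0],
  [1, [0, 0.7, 0], 0],
  [1, [0, 0, 0], 0],
  [1, [0, 0, 0], 0],
])

```text
t: 28.05
eef_pos: [0.5448, -0.1007, 0.1539]
orientation: [1.0, 0.006, -0.0, -0.0]
ft_force: [0.6, -0.8, -0.4]
grip_width: 0.0855
```

```bash
python3 - <<'E'
from h import *
f,T,K=grab('wrist','w19');go(None)
print('exp',proj([.5445,-.029,.136],T,K),'up7',proj([.5445,-.029,.143],T,K))
for n in ['knob_grip','jar_mid']:find('spot_point',n,'wrist',T,K)
f,T,K=grab('side','s19')
for n in ['knob_grip','jar_mid','roll_mid','stapler_mid','notes_mid']:find('spot_point',n,'side',T,K)
i=np.array(f['img'])[150:250,220:340,::-1];cv2.imwrite('pics/s19c.png',cv2.resize(i,None,fx=6,fy=6))
E
```

```text
t 28.1 pos [ 0.5449 -0.1     0.154 ] yaw 0.75 tilt [-0.  0. -1.] F [-0.   0.7 -0. ] w 0.0854
exp [275. 111.] up7 [275. 111.]
spot_point knob_grip wrist 0.55 [ 0.5415 -0.0267  0.1248] px [270. 106.]
spot_point knob_grip side 0.41 [ 0.5498 -0.0343  0.1276] px [272. 200.]
spot_point jar_mid side 0.96 [0.5837 0.4342 0.0419] px [260. 324.]
spot_point jar_mid side 0.8 [0.4699 0.4326 0.0358] px [308. 326.]
spot_point roll_mid side 0.75 [ 0.4709 -0.3911  0.0202] px [290. 181.]
spot_point roll_mid side 0.64 [ 0.5459 -0.0455 -0.0041] px [273. 232.]
spot_point roll_mid side 0.19 [ 0.6621 -0.3359  0.0233] px [243. 187.]
spot_point notes_mid side 0.69 [0.6764 0.2295 0.0131] px [229. 280.]
```

View pics/w19.png

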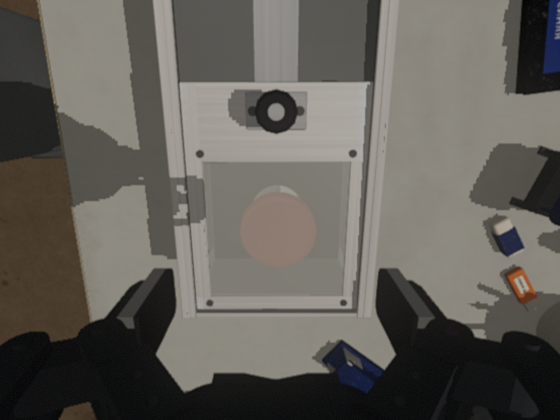

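View pics/s19c.png

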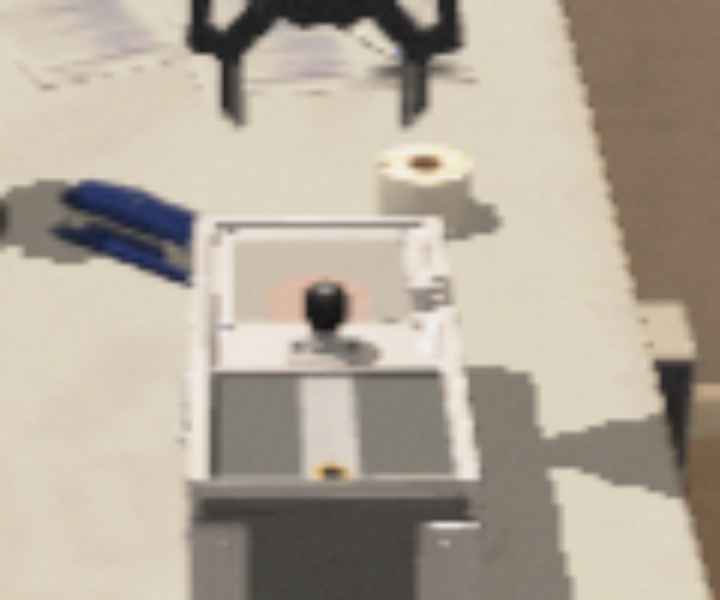

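```bash
python3 - <<'E'
from h import *
a=cv2.imread('pics/side0.png')[190:212,262:286].astype(np.float32);b=cv2.imread('pics/s19.png')[190:212,262:286].astype(np.float32)
ga,gb=a.mean(2),b.mean(2);print(cv2.phaseCorrelate(ga,gb,cv2.createHanningWindow(ga.shape[::-1],cv2.CV_32F)))
print((ga[:,12].astype(int)));print(gb[:,12].astype(int))
im=cv2.imread('pics/s19.png');f,T,K=grab('side')
print(proj([.5445,-.029,.136],T,K),[ (np.linalg.inv(T)@[.5445,-.029,z,1])[:3] for z in (.136,.143)],K[1,1])
E
```

```text
((-0.03821441619592392, -0.0012235896087133824), 1.0181491176287334)
[192 187 185 184 186 185 164 124 145  55  38  25  22  16  23  71 100 105
 105 183 185 187]
[193 188 190 189 190 192 170 128 150  57  39  31  23  25  19  72 103 107
 105 185 190 191]
[274. 198.] [array([ 0.00927461, -0.04552698,  1.3962835 ]), array([ 0.00931411, -0.05157843,  1.39276521])] 433.5987301842073
```

The knob image matches the starting picture to within 0.04 px, where 7 mm of lift would show as about 2 px. The pin is seated and the cover shut, so I'm handing in.

```bash
python3 - <<'E'
from h import *
print(ctrl.job_done());go(None)
E
```

```text
the job is handed in; nothing more can be done
None
the job is handed in; nothing more can be done
```

The jar is packed and the cover is shut and locked. I handed the job in at about 28 s of the 67 s allowed; the interface gives no verdict.

**What I did:** I pulled the knob, slid the cover open to its stop and let the pin drop. I picked up the jar farthest to the robot's right, at about (0.522, 0.331), by its lid and set it on the floor of the well. Then I pulled the knob again, slid the cover shut to its stop and let the pin drop.

**What the last checks showed:**
- **Pin and cover:** the knob sits where it was at the start, to within 0.04 px in the side view (7 mm of lift would be about 2 px). The cover had come up against its stop, at 13.9 N.
- **Jar:** before closing, it stood upright with its middle at z about 0.047 m (0.046 expected). It is visible through the closed cover.
- **Bystanders:** the label roll and sticky notes measured within about 4 mm of where they started. The stapler was not detected under its own name at the end, but a low-score hit labelled as the roll lay at its starting position.
- **Gripper:** clear of everything at hand-in.

**What went wrong or disagreed:**
- **Fingertip position:** the first grip on the knob closed on air. Both cameras showed the real fingertips about 38–40 mm behind the stated tool centre point (TCP). I corrected for that, and every later grip held.
- **Jar set-down:** it pressed the floor briefly at 22 N, and I eased off before releasing.
- **Last pin drop:** the vertical force read -1.1 N just before release, against about +5 N at the first. I judged the pin seated by the image match.

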